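Fill the empty pockets of the strap-end template rack

TASK

Put the strap-end template rack back in order: find its three empty pockets, slide the three spare round-topped aluminium templates up out of the spares holder, and set one in each empty pocket, round end up and all the way down on the pocket floor. Lower them in without dropping them, and leave the templates already in the rack, the square-ended scraper and the wooden-handled slicker in the holder, and everything else on the bench where they are.

Things in the scene. Friction and masses are not known exactly. Their poses are not given: they have to be found in the camera images.
- rack: template rack: fixed light wooden block 162 x 150 x 40 mm (x, y, z), origin at the centre of its underside, on either side of the bench. Eight upright slot pockets: x = -54, -18, 18, 54 mm in rows at y = 36 and -36 mm; each 10 mm wide (x), 56 mm long (y), 28 mm deep (floor 12 mm above the table), mouth chamfered 3 mm. Five, not always the same, hold a template; three are empty
- store: spares holder: fixed darker wooden block 206 x 86 x 40 mm (x, y, z), origin at the centre of its underside. One row of five slots at x = -80, -40, 0, 40, 80 mm, each 10 mm wide (x), 56 mm long (y), 28 mm deep (floor at 12 mm). It holds the three spare templates, a scraper and a slicker, in any order
- punches: bystander between rack and holder: a fixed wooden block 105 x 52 x 30 mm with eight steel stamping punches standing in it, tops up to 130 mm above the table; origin at the centre of its underside
- pocket0 (a point): centre of the floor of rack pocket 0 (28 mm below the mouth), at x = -54, y = 36 mm in the rack; axes as the rack's
- pocket1 (a point): centre of the floor of rack pocket 1 (28 mm below the mouth), at x = -18, y = 36 mm in the rack; axes as the rack's
- pocket2 (a point): centre of the floor of rack pocket 2 (28 mm below the mouth), at x = 18, y = 36 mm in the rack; axes as the rack's
- pocket3 (a point): centre of the floor of rack pocket 3 (28 mm below the mouth), at x = 54, y = 36 mm in the rack; axes as the rack's
- pocket4 (a point): centre of the floor of rack pocket 4 (28 mm below the mouth), at x = -54, y = -36 mm in the rack; axes as the rack's
- pocket5 (a point): centre of the floor of rack pocket 5 (28 mm below the mouth), at x = -18, y = -36 mm in the rack; axes as the rack's
- pocket6 (a point): centre of the floor of rack pocket 6 (28 mm below the mouth), at x = 18, y = -36 mm in the rack; axes as the rack's
- pocket7 (a point): centre of the floor of rack pocket 7 (28 mm below the mouth), at x = 54, y = -36 mm in the rack; axes as the rack's
- spare0: a strap-end template: flat aluminium plate, thin along its x (6 mm), 50 mm wide along its y, 90 mm tall along its z, the top a half circle of 25 mm radius; origin at the centre of its lower edge. A spare, standing at the start in the holder
- spare1: a strap-end template: flat aluminium plate, thin along its x (6 mm), 50 mm wide along its y, 90 mm tall along its z, the top a half circle of 25 mm radius; origin at the centre of its lower edge. A spare, standing at the start in the holder
- spare2: a strap-end template: flat aluminium plate, thin along its x (6 mm), 50 mm wide along its y, 90 mm tall along its z, the top a half circle of 25 mm radius; origin at the centre of its lower edge. A spare, standing at the start in the holder
- filed0: a strap-end template: flat aluminium plate, thin along its x (6 mm), 50 mm wide along its y, 90 mm tall along its z, the top a half circle of 25 mm radius; origin at the centre of its lower edge. Already filed: stands in one of the rack's pockets
- filed1: a strap-end template: flat aluminium plate, thin along its x (6 mm), 50 mm wide along its y, 90 mm tall along its z, the top a half circle of 25 mm radius; origin at the centre of its lower edge. Already filed: stands in one of the rack's pockets
- filed2: a strap-end template: flat aluminium plate, thin along its x (6 mm), 50 mm wide along its y, 90 mm tall along its z, the top a half circle of 25 mm radius; origin at the centre of its lower edge. Already filed: stands in one of the rack's pockets
- filed3: a strap-end template: flat aluminium plate, thin along its x (6 mm), 50 mm wide along its y, 58 mm tall along its z, the top a half circle of 25 mm radius; origin at the centre of its lower edge. Already filed: stands in one of the rack's pockets
- filed4: a strap-end template: flat aluminium plate, thin along its x (6 mm), 50 mm wide along its y, 58 mm tall along its z, the top a half circle of 25 mm radius; origin at the centre of its lower edge. Already filed: stands in one of the rack's pockets
- scraper: not a template: a plain square-ended steel scraper, 6 mm thick (x), 30 mm wide (y), 78 mm tall, standing in the holder; origin at the centre of its lower edge
- slicker: not a template: a steel slicker blade 6 mm thick (x), 50 mm wide (y), with a round wooden handle bar 18 mm thick and 60 mm long across its top at 56 mm height; standing in the holder; origin at the centre of its lower edge
- jar: bystander: a jar of dye, 42 mm in diameter, 65 mm tall, beside the holder; origin under its centre
- spool: bystander: a wooden spool, 40 mm in diameter, 48 mm tall, on the other side of the holder; origin under its centre
- weight: bystander: a small round brass weight, 32 mm in diameter, 40 mm tall, beside the rack on its -y side; origin under its centre
Not all that is in view belongs to the job. What is shaped like the spare0 but orange or yellow is not meant.

How it is judged (in metres and radians):
At the end, for the whole second after the job is handed in: Each spare stands in a rack pocket (lower edge within 8 mm of a pocket centre, at most 5 mm above its floor), under 0.2 rad of tilt, at rest below 0.02 m/s; the five filed templates, scraper and slicker within 15 mm of their start, under 0.2 rad of tilt ((horizontal distance between spare0 and pocket0 below 0.008 m or horizontal distance between spare0 and pocket1 below 0.008 m or horizontal distance between spare0 and pocket2 below 0.008 m or horizontal distance between spare0 and pocket3 below 0.008 m or horizontal distance between spare0 and pocket4 below 0.008 m or horizontal distance between spare0 and pocket5 below 0.008 m or horizontal distance between spare0 and pocket6 below 0.008 m or horizontal distance between spare0 and pocket7 below 0.008 m) and height (world z) of each of spare0, spare1, spare2 below 0.017 m and angle between each of spare0, spare1, spare2, filed0, filed1, filed2, filed3, filed4, scraper, slicker's own z axis and vertical below 0.2 rad and linear speed of each of spare0, spare1, spare2 below 0.02 m/s and (horizontal distance between spare1 and pocket0 below 0.008 m or horizontal distance between spare1 and pocket1 below 0.008 m or horizontal distance between spare1 and pocket2 below 0.008 m or horizontal distance between spare1 and pocket3 below 0.008 m or horizontal distance between spare1 and pocket4 below 0.008 m or horizontal distance between spare1 and pocket5 below 0.008 m or horizontal distance between spare1 and pocket6 below 0.008 m or horizontal distance between spare1 and pocket7 below 0.008 m) and (horizontal distance between spare2 and pocket0 below 0.008 m or horizontal distance between spare2 and pocket1 below 0.008 m or horizontal distance between spare2 and pocket2 below 0.008 m or horizontal distance between spare2 and pocket3 below 0.008 m or horizontal distance between spare2 and pocket4 below 0.008 m or horizontal distance between spare2 and pocket5 below 0.008 m or horizontal distance between spare2 and pocket6 below 0.008 m or horizontal distance between spare2 and pocket7 below 0.008 m) and distance of each of filed0, filed1, filed2, filed3, filed4, scraper, slicker from where it was at the start of the episode below 0.015 m); the robot touches nothing.
It fails at once if A template that was already in the rack, the scraper or the slicker is moved by more than 20 mm (distance of any of filed0, filed1, filed2, filed3, filed4, scraper, slicker from where it was at the start of the episode above 0.02 m).
It fails at once if The jar, spool or brass weight is pushed by more than 30 mm (distance of any of weight, jar, spool from where it was at the start of the episode above 0.03 m).
It fails at once if The jar, the spool or the weight is tipped over (angle between any of weight, jar, spool's own z axis and vertical above 0.6 rad).
It fails at once if A spare is dropped: it falls faster than 0.6 m/s (about 18 mm of free fall) out of the fingers ((contact force between spare0 and the fingers below 0.01 N and linear speed of spare0 above 0.6 m/s) or (contact force between spare1 and the fingers below 0.01 N and linear speed of spare1 above 0.6 m/s) or (contact force between spare2 and the fingers below 0.01 N and linear speed of spare2 above 0.6 m/s)).
It also fails if it takes over 72 s, if anything falls off the work surface, if the arm or the gripper's body presses on something with over 40 N, if the wrist force passes 120 N, or if a joint passes its speed limit or range.

ROBOT

A 6-joint arm with a two-finger parallel gripper is mounted at the origin on the work surface. World frame = base frame: x ahead of the robot, y to its left, z up, the work surface at z = 0. Lengths are in m, angles in degrees, forces in N, time in s.
With the tool pointing down it reaches from about 0.3 to 0.75 m from the base axis. Payload 8.5 kg.
Tool frame: the origin (TCP) lies at the very end of the fingers, on their centre line; the grasp point (between the pads) lies grip_point_offset behind it (grip_point_offset is the distance from the TCP to the grasp point, in m); z points along the fingers, x is the direction in which the jaws open and shut, and the axes are right-handed (so a half turn about z gives the same grasp; the last joint's range is limited). The gripper opens to 85 mm and grips with 20 to 120 N. Pads are 22 mm wide; open, the fingers measure 114 mm over their backs; the gripper's body (76 mm by 85 mm) begins 54 mm behind the grasp point. The pads swing forward as they close: fully open they stand 13 mm farther back than shut.
Start: joints at [58.482, 21.807, 74.336, -0, 83.858, -12.336], TCP at [0.181, 0.519, 0.231] pointing down, gripper open.
Joint ranges: [-178.18, 178.18], [-50.72, 133.34], [12.68, 142.11], [-81.47, 261.47], [9.98, 163.14], [-165.26, 165.26]. Speed limits (degrees/s): [136.94, 136.94, 180, 180, 180, 180].

INTERFACE

Orientations are given as a 3x3 rotation matrix whose columns are the frame's x, y, z axes.
In Python, from rig import observe, get_image, close_job, grip_point_offset gives the robot as it stands.
- The arm moves only by the shell command python3 -m inch 'ROWS' [FORCE]. ROWS is a JSON object of lists of equal length, an entry for each row: "jaw": the opening, from 0 (shut) to 1 (fully open); "offset": the shift along the tool's x, y, z scaled (see below), a list of three; "roll": the turn about the tool's z scaled (see below). A call has 1 to 20 rows; each row is the pose to reach, as a shift and turn from the pose measured when the call began, along the tool's axes at that moment, turning the shorter way round; what a row does not reach only later rows make up. The controller multiplies each number of a shift by 250 mm and each number of a turn by 180 degrees. A row lasts 1/12 s, in which the tool goes at most 41.7 mm and 7.16 degrees, less where a joint would pass 70% of its speed; a pose out of reach is approached as far as the arm can. A call with a number of a shift or a turn outside -1 to 1 is refused whole. A call with a gripper value outside its range is refused whole. The fingers move at their own pace and stop on an object; FORCE is the grip in N (left out, the last holds). Time passes only in rows, so rows that repeat a pose let the fingers close. It gives the time, the measured TCP pose, the force and the opening at its end, in the units of the state.
- observe(): the state, without advancing time (a new reading comes with each control period).
- get_image(name): name is "side" or "top"; returns a dict with "img" (384x512x3 uint8, red, green, blue), "vfov" (degrees; the focal length in pixels is half the picture's height over the tangent of half this angle, whatever the lens; pixels are square), "cx", "cy" (the principal point, pixels), "position" and "rotation" of the camera in the world. Camera axes: x right, y down, z forward; pixel columns grow to the right and rows downward; lengths in m; the calibration is good to about 2 mm. A picture is of the moment at which its call begins. There is no depth.
- close_job(): hands the job in, once; it reports no verdict.
The state is a dict: "time_s": time; "q": joint angles; "qvel": joint speeds; "joint_efforts": joint torques, N m; "position": TCP position; "tool_rot": TCP orientation; "ft_force": force on the tool from outside, world axes, zero at the start; "wrist_torque": the same for the moment, N m; "grip_width": finger opening in m.
Only numpy, scipy, OpenCV 4.12 (cv2) and the standard library are available. Lean on these libraries where they do the work, as an engineer would, in place of code of your own. Each camera call takes 0.05 s, during which the arm holds its last target. There are 200 camera calls.

## Working session

There is one attempt and no reset: what is moved stays moved. The work goes in short steps, Python scripts to look and compute and a shell command to move; the robot and the scene stay as the last step left them, time stands still between calls to the robot, and variables do not carry over. Pictures are saved under pics/ and viewed, about 8 in all and at most 12, crops included, and the job is handed in when it is done.

```bash
mkdir -p pics; ls; python3 - <<'E'
from rig import *
import cv2,rig
print(grip_point_offset); s=observe(); print(s)
for n in("top","side"):
    g=get_image(n); cv2.imwrite(f"pics/{n}0.png",cv2.resize(g["img"][:,:,::-1],(800,600),interpolation=cv2.INTER_CUBIC)); print(n,{k:g[k] for k in g if k!="img"})
    cv2.imwrite(f"pics/raw_{n}0.png",g["img"][:,:,::-1])
E
```

```text
pics
0.0187
{'time_s': 0.0, 'q': array([ 5.84831541e+01,  2.18398290e+01,  7.43851494e+01, -3.05918384e-04,
        8.38582853e+01, -1.23366378e+01]), 'qvel': array([-0.02050778,  0.08666744, -0.02492083, -0.06608829, -0.0479182 ,
        0.06426205]), 'joint_efforts': array([-1.53274941e-04, -4.48467886e+01, -2.31277657e+01, -2.34792715e-04,
        4.73775290e-03, -3.50180369e-05]), 'position': array([0.18054883, 0.51920511, 0.23072033]), 'tool_rot': array([[ 3.28539327e-01,  9.44489989e-01, -7.55146539e-04],
       [ 9.44489223e-01, -3.28540053e-01, -1.24162951e-03],
       [-1.42080252e-03, -3.05303644e-04, -9.99998944e-01]]), 'ft_force': array([-0.30431717, -0.70479296,  0.24988692]), 'wrist_torque': array([-0.0065189 ,  0.01654524, -0.01102942]), 'grip_width': 0.08546217317728147}
top {'vfov': 46.30255876634543, 'cx': 260.7787400639127, 'cy': 192.6557878168352, 'position': array([ 0.29564848, -0.03225082,  1.15885532]), 'rotation': array([[-0.02961704, -0.98851669,  0.14818094],
       [-0.99954451,  0.03014902,  0.00134475],
       [-0.00579681, -0.14807362, -0.98895935]])}
side {'vfov': 51.56288284234909, 'cx': 254.61368954451274, 'cy': 186.9658508669859, 'position': array([ 0.31528169, -0.80443938,  0.80504886]), 'rotation': array([[ 9.78569104e-01, -1.44783004e-01,  1.46425374e-01],
       [-2.05917776e-01, -6.85912740e-01,  6.97940959e-01],
       [-6.14959134e-04, -7.13135047e-01, -7.01026410e-01]])}
```

View pics/top0.png

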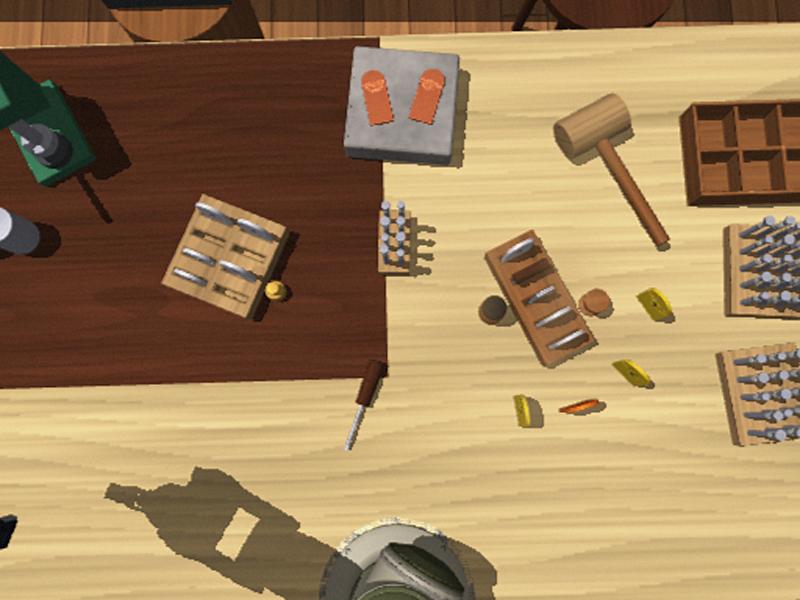

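View pics/side0.png

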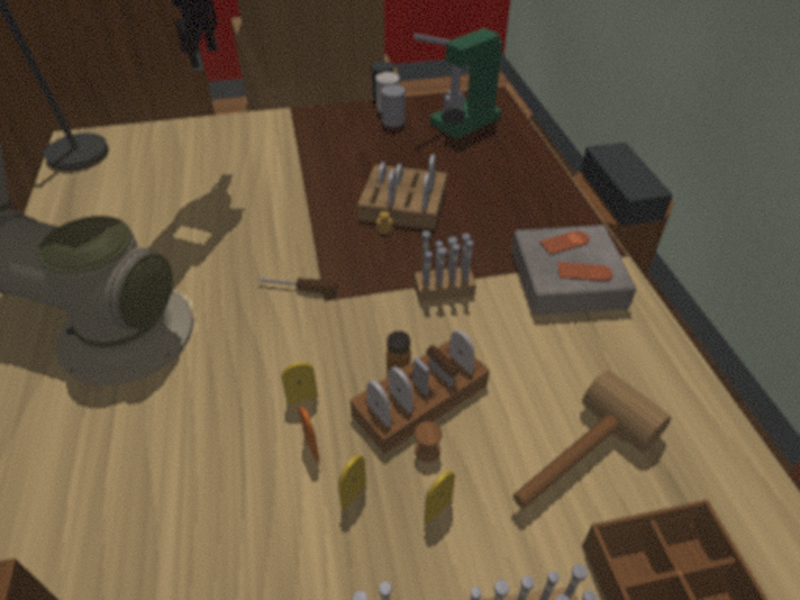

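The top view shows the rack at view px (228,257). Its empty pockets are at (208,237), (248,249) and (230,293). The holder is at (540,300) and holds, from the top: spare, slicker, scraper, spare, spare. I'll crop closer next.

```bash
cat > h.py <<'E'
import numpy as np, cv2
from rig import *
def cast(g,uv,z):
    uv=np.atleast_2d(np.float64(uv)); f=192/np.tan(np.radians(g["vfov"]/2))
    d=np.c_[(uv[:,0]-g["cx"])/f,(uv[:,1]-g["cy"])/f,np.ones(len(uv))]@g["rotation"].T
    p=g["position"]; return p+d*((z-p[2])/d[:,2])[:,None]
def proj(g,P):
    f=192/np.tan(np.radians(g["vfov"]/2)); c=(np.atleast_2d(P)-g["position"])@g["rotation"]
    return c[:,:2]/c[:,2:]*f+[g["cx"],g["cy"]]
E
python3 - <<'E'
from h import *
g=get_image("top"); im=g["img"][:,:,::-1]
np.save("top.npy",{k:g[k] for k in g},allow_pickle=True)
a=cv2.resize(im[115:215,95:195],(400,560)[::-1] and (400,400),interpolation=cv2.INTER_CUBIC)
b=cv2.resize(im[140:240,300:400],(400,400),interpolation=cv2.INTER_CUBIC)
cv2.imwrite("pics/crop1.png",np.hstack([a,b]))
hsv=cv2.cvtColor(im,cv2.COLOR_BGR2HSV)
for n,(x,y) in dict(racktop=(140,160),rackslit=(148,170),store=(337,165),storeb=(350,195),tab=(300,200)).items(): print(n,hsv[y-1:y+2,x-1:x+2].reshape(-1,3).tolist())
E
```

```text
racktop [[16, 126, 162], [17, 124, 175], [17, 121, 184], [16, 124, 166], [16, 125, 181], [17, 125, 185], [16, 125, 172], [16, 123, 182], [17, 123, 182]]
rackslit [[132, 5, 244], [125, 6, 237], [12, 18, 218], [135, 4, 247], [128, 4, 244], [140, 7, 229], [132, 10, 129], [137, 12, 146], [135, 6, 185]]
store [[12, 135, 85], [14, 155, 79], [14, 149, 77], [14, 142, 79], [13, 141, 78], [13, 161, 136], [13, 158, 136], [12, 154, 152], [13, 161, 157]]
storeb [[14, 147, 154], [14, 151, 152], [14, 146, 150], [14, 153, 160], [14, 149, 157], [14, 148, 152], [14, 156, 159], [13, 151, 155], [13, 148, 157]]
tab [[20, 97, 226], [21, 99, 226], [20, 99, 225], [20, 98, 222], [20, 99, 223], [20, 100, 220], [20, 100, 219], [20, 100, 219], [20, 101, 219]]
```

View pics/crop1.png

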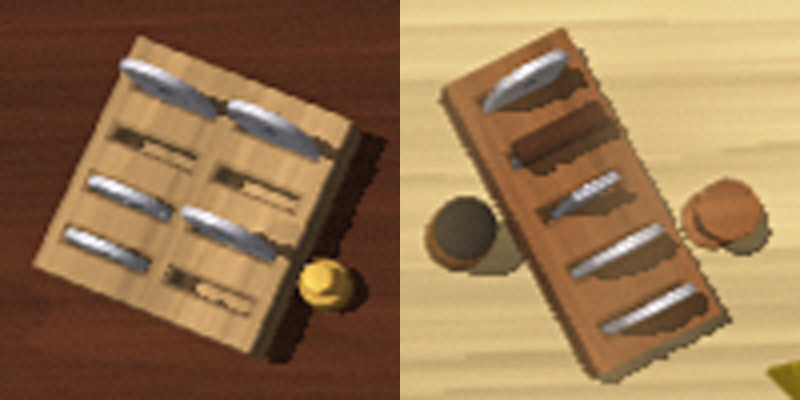

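```bash
cat > meas.py <<'E'
from h import *
g=np.load("top.npy",allow_pickle=True).item(); im=g["img"][:,:,::-1]
S=4
big=cv2.resize(im,None,fx=S,fy=S,interpolation=cv2.INTER_CUBIC); hsv=cv2.cvtColor(big,cv2.COLOR_BGR2HSV)
def rect(lo,hi,roi,expect):
    m=np.zeros(hsv.shape[:2],np.uint8); x0,y0,x1,y1=[S*v for v in roi]
    m[y0:y1,x0:x1]=cv2.inRange(hsv,lo,hi)[y0:y1,x0:x1]
    m=cv2.morphologyEx(m,cv2.MORPH_OPEN,np.ones((9,9)))
    c=max(cv2.findContours(m,cv2.RETR_EXTERNAL,cv2.CHAIN_APPROX_NONE)[0],key=cv2.contourArea)
    P=cast(g,(c[:,0]+.5)/S-.5,.04)[:,:2].astype(np.float32)
    r=cv2.minAreaRect(P*1000); print(r, "expect",expect); return c
c1=rect((10,60,125),(25,170,255),(95,115,195,215),(162,150))
c2=rect((8,120,115),(17,200,200),(300,140,392,240),(206,86))
v=big.copy(); cv2.drawContours(v,[c1,c2],-1,(0,255,0),1)
a=v[460:860,380:780]; b=v[560:960,1200:1600]; cv2.imwrite("pics/cont.png",np.hstack([a,b]))
E
python3 meas.py
```

```text
((537.0241088867188, 273.17303466796875), (151.84031677246094, 136.431640625), 65.98700714111328) expect (162, 150)
((465.407470703125, -243.1703643798828), (208.09536743164062, 89.8878402709961), 25.328832626342773) expect (206, 86)
```

View pics/cont.png

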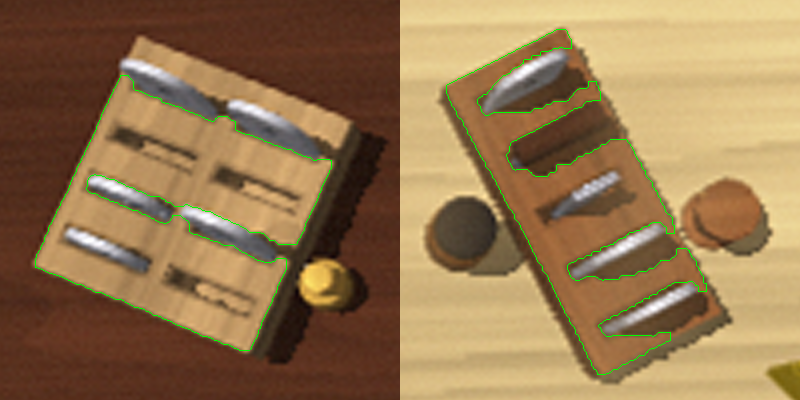

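```bash
cat > fit.py <<'E'
from h import *
g=np.load("top.npy",allow_pickle=True).item()
def fit(px,off,model):
    W=cast(g,(np.float64(px)+.5)/4-.5+off,.04)[:,:2]; M=np.float64(model)/1000
    mw,mm=W.mean(0),M.mean(0); A,B=W-mw,M-mm
    th=np.arctan2((B[:,0]*A[:,1]-B[:,1]*A[:,0]).sum(),(A*B).sum()); R=np.array([[np.cos(th),-np.sin(th)],[np.sin(th),np.cos(th)]])
    t=mw-R@mm; print("yaw",np.degrees(th),"t",t.round(4),"res mm",((W-(M@R.T+t))*1000).round(1).tolist()); return R,t,th
# corners TL TR BR BL ; image up = +x, image left=+y
Rr,tr,thr=fit([(138,37),(354,122),(249,352),(36,264)],(95,115),[(81,75),(81,-75),(-81,-75),(-81,75)])
Rs,ts,ths=fit([(45,88),(166,28),(325,312),(200,375)],(300,140),[(103,43),(103,-43),(-103,-43),(-103,43)])
pk=lambda x,y:Rr@np.array([x,y])/1000+tr
sl=lambda x:Rs@np.array([x,0])/1000+ts
E
python3 - <<'E'
from fit import *
gs=get_image("side"); gt=get_image("top")
for n,p in dict(p2=(18,36),p6=(18,-36),p4=(-54,-36)).items(): print(n,pk(*p).round(4),np.hypot(*pk(*p)))
for x in(80,-40,-80): print(x,sl(x).round(4))
outs=[]
for g_,ro,rs in((gt,(95,115),(300,140)),(gs,(215,85),(215,190))):
    im=np.ascontiguousarray(g_["img"][:,:,::-1]); big=cv2.resize(im,None,fx=4,fy=4,interpolation=cv2.INTER_CUBIC)
    def line(pts,z,c,cl=False):
        q=proj(g_,[[*p,z] for p in pts]); q=((q+.5)*4-.5).round().astype(int); cv2.polylines(big,[q.reshape(-1,1,2).astype(np.int32)],cl,c,1)
    for x in(-54,-18,18,54):
        for y in(-36,36): line([pk(x,y-25),pk(x,y+25)],.04,(0,0,255))
    line([pk(a*81,b*75) for a,b in((1,1),(1,-1),(-1,-1),(-1,1))],.04,(0,255,0),True)
    line([Rs@np.array([a*.103,b*.043])+ts for a,b in((1,1),(1,-1),(-1,-1),(-1,1))],.04,(0,255,0),True)
    for x in(80,-40,-80):
        t=[(25*np.cos(a),25*np.sin(a)) for a in np.linspace(0,np.pi,9)]
        for y,zz in [(0,0)]:
            q=proj(g_,[[*(Rs@np.array([x,u])/1000+ts),.012+.065+w/1000] for u,w in t]); q=((q+.5)*4-.5).round().astype(np.int32); cv2.polylines(big,[q.reshape(-1,1,2)],False,(255,0,255),1)
    outs+=[big[o[1]*4:o[1]*4+300 if g_ is gs else o[1]*4+400,o[0]*4:o[0]*4+400] for o in(ro,rs)]
cv2.imwrite("pics/ov.png",np.vstack([np.hstack(outs[:2])[:0],np.hstack(outs[2:]),np.hstack(outs[:2])[:300]]))
E
```

```text
yaw -23.780927134711664 t [0.5495 0.2665] res mm [[-0.6, 1.4], [-0.9, -0.7], [0.8, 0.6], [0.7, -1.3]]
yaw 25.421433205293642 t [ 0.4652 -0.2441] res mm [[-0.5, 0.6], [-0.7, -0.8], [0.6, -1.2], [0.7, 1.3]]
p2 [0.5805 0.2922] 0.6498722389375885
p6 [0.5514 0.2263] 0.5960742166817016
p4 [0.4855 0.2554] 0.5486051477938347
80 [ 0.5374 -0.2098]
-40 [ 0.4291 -0.2613]
-80 [ 0.3929 -0.2785]
```

View pics/ov.png

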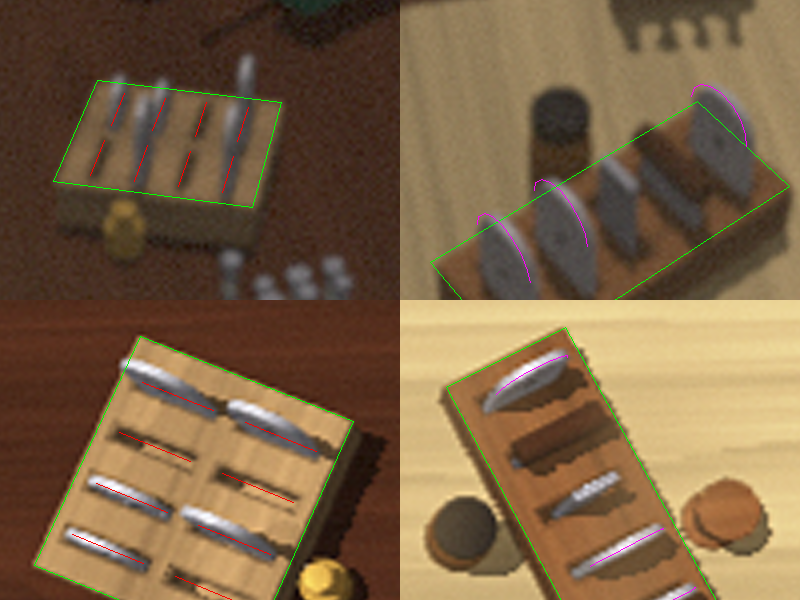

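Both views agree with the fit to about 2–3 mm, and the side view puts the holder slightly further +x. The spares are at slots +80, -40 and -80, and the empty pockets are 2, 6 and 4. Next I'll work out the moves.

```bash
cat > go.py <<'E'
import sys
from h import *
def go(x,y,z,yaw):
    s=observe(); R=s["tool_rot"]; d=R.T@(np.array([x,y,z])-s["position"])/.25
    cur=np.degrees(np.arctan2(R[1,0],R[0,0])); r=(cur-yaw+180)%360-180
    print("t",round(s["time_s"],2),"offset",d.round(3),"roll",round(r/180,3),"grip",round(s["grip_width"],4),"pos",s["position"].round(4),"yaw",round(cur,2),"F",s["ft_force"].round(1))
if __name__=="__main__": go(*map(float,sys.argv[1:5]))
E
python3 go.py 0.5385 -0.2098 0.23 25.4
```

```text
t 0.25 offset [-2.284  2.31   0.005] roll 0.252 grip 0.0851 pos [0.1806 0.5193 0.231 ] yaw 70.82 F [0.1 0.2 0. ]
```

```bash
python3 -m inch '{"jaw":[0.3,0.3,0.3,0.3,0.3,0.3,0.3,0.3,0.3],"offset":[[-0.1,0.1,0],[-0.25,0.25,0],[-0.4,0.4,0],[-0.55,0.55,0],[-0.7,0.7,0],[-0.85,0.85,0],[-0.95,0.95,0],[-1,1,0],[-1,1,0]],"roll":[0.04,0.08,0.12,0.16,0.2,0.24,0.252,0.252,0.252]}' 60; python3 go.py 0.5385 -0.2098 0.23 25.4
```

```text
time_s: 1.0
position: [0.3355, 0.1984, 0.2313]
tool_rot: [[0.904, 0.428, 0.0], [0.428, -0.904, -0.001], [-0.0, 0.001, -1.0]]
ft_force: [0.9, 0.8, 0.1]
grip_width: 0.0256
t 1.0 offset [0.035 1.823 0.007] roll -0.0 grip 0.0256 pos [0.3355 0.1984 0.2313] yaw 25.35 F [0.9 0.8 0.1]
```

```bash
python3 -m inch '{"jaw":[0.3,0.3,0.3,0.3,0.3,0.3,0.3,0.3,0.3,0.3],"offset":[[0,0.12,0],[0,0.26,0],[0,0.4,0],[0,0.54,0],[0,0.68,0],[0,0.82,0],[0,0.94,0],[0,1,0],[0,1,0],[0,1,0]],"roll":[0,0,0,0,0,0,0,0,0,0]}'; python3 go.py 0.5385 -0.2098 0.13 25.4
```

```text
time_s: 1.83
position: [0.4424, -0.0278, 0.2313]
tool_rot: [[0.904, 0.427, -0.0], [0.427, -0.904, -0.001], [-0.001, 0.0, -1.0]]
ft_force: [0.3, 0.3, 0.7]
grip_width: 0.0256
t 1.83 offset [0.037 0.822 0.405] roll -0.001 grip 0.0256 pos [ 0.4424 -0.0278  0.2313] yaw 25.27 F [0.3 0.3 0.7]
```

```bash
python3 -m inch '{"jaw":[0.3,0.3,0.3,0.3,0.3,0.3,0.3,0.3,0.3,0.3,0.3],"offset":[[0.01,0.12,0],[0.02,0.26,0],[0.03,0.4,0],[0.037,0.54,0],[0.037,0.68,0],[0.037,0.78,0.05],[0.037,0.822,0.15],[0.037,0.822,0.28],[0.037,0.822,0.37],[0.037,0.822,0.405],[0.037,0.822,0.405]],"roll":[0,0,0,0,0,0,0,0,0,0,0]}'; python3 - <<'E'
from h import *
import fit
from go import go
go(.5385,-.2098,.061,25.4)
s=observe();P=s["position"]
o=[]
for n,c in(("top",(300,130)),("side",(240,170))):
    g=get_image(n);im=np.ascontiguousarray(g["img"][:,:,::-1]);b=cv2.resize(im,None,fx=4,fy=4,interpolation=cv2.INTER_CUBIC)
    R=s["tool_rot"]
    for k in(-.01,0,.01):
        q=((proj(g,P+k*R[:,1])[0]+.5)*4-.5).round().astype(int);cv2.circle(b,tuple(map(int,q)),2,(0,0,255),-1)
    o.append(b[c[1]*4:c[1]*4+400,c[0]*4:c[0]*4+400])
cv2.imwrite("pics/g1.png",np.hstack(o))
E
```

```text
time_s: 2.75
position: [0.5378, -0.208, 0.1286]
tool_rot: [[0.904, 0.428, -0.004], [0.428, -0.904, 0.002], [-0.003, -0.003, -1.0]]
ft_force: [-0.3, -0.1, 0.1]
grip_width: 0.0257
yaw -23.780927134711664 t [0.5495 0.2665] res mm [[-0.6, 1.4], [-0.9, -0.7], [0.8, 0.6], [0.7, -1.3]]
yaw 25.421433205293642 t [ 0.4652 -0.2441] res mm [[-0.5, 0.6], [-0.7, -0.8], [0.6, -1.2], [0.7, 1.3]]
t 2.75 offset [0.    0.008 0.27 ] roll -0.0 grip 0.0257 pos [ 0.5378 -0.208   0.1286] yaw 25.34 F [-0.3 -0.1  0.1]
```

View pics/g1.png

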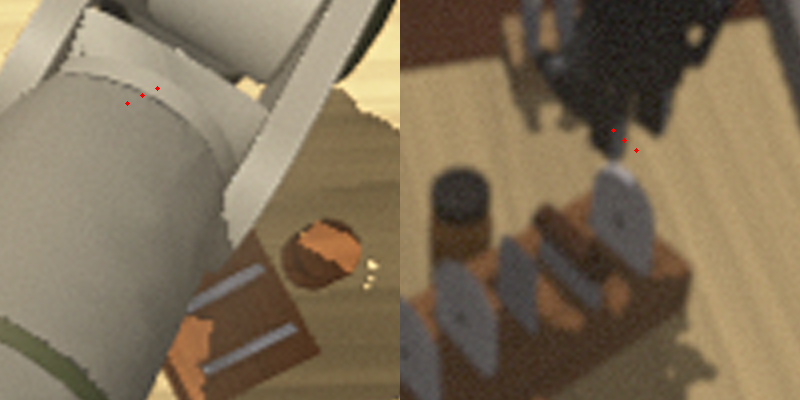

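The fingers and the plate are displaced the same way in the side view: the plate top is at (615,165) and the finger tips at (612,158) and (660,135). That is a bias of the side camera, so the top-view fit holds. Descending now.

```bash
python3 -m inch '{"jaw":[0.3,0.3,0.3,0.3,0.3,0.3,0.3,0.2,0.1,0,0,0,0,0],"offset":[[0,0.008,0.05],[0,0.008,0.1],[0,0.008,0.15],[0,0.008,0.2],[0,0.008,0.25],[0,0.008,0.27],[0,0.008,0.27],[0,0.008,0.27],[0,0.008,0.27],[0,0.008,0.27],[0,0.008,0.27],[0,0.008,0.27],[0,0.008,0.27],[0,0.008,0.27]],"roll":[0,0,0,0,0,0,0,0,0,0,0,0,0,0]}' 60; python3 go.py 0.538 -0.21 0.061 25.4
```

```text
time_s: 4.02
position: [0.5405, -0.2114, 0.0654]
tool_rot: [[0.904, 0.428, 0.003], [0.428, -0.904, -0.003], [0.002, 0.004, -1.0]]
ft_force: [-0.3, 0.6, 6.3]
grip_width: 0.0055
t 4.02 offset [-0.007 -0.009  0.017] roll -0.0 grip 0.0055 pos [ 0.5405 -0.2114  0.0654] yaw 25.34 F [-0.3  0.6  6.3]
```

```bash
python3 -m inch '{"jaw":[0,0,0,0,0,0,0,0,0,0,0,0],"offset":[[0,0,-0.03],[0,0,-0.07],[0,0,-0.12],[0,0,-0.18],[0,0,-0.25],[0,0,-0.33],[0,0,-0.42],[0,0,-0.5],[0,0,-0.58],[0,0,-0.65],[0,0,-0.68],[0,0,-0.68]],"roll":[0,0,0,0,0,0,0,0,0,0,0,0]}' 60; python3 go.py 0.5805 0.2922 0.236 -23.8
```

```text
time_s: 5.02
position: [0.5404, -0.2111, 0.2377]
tool_rot: [[0.904, 0.428, 0.007], [0.428, -0.904, -0.005], [0.004, 0.007, -1.0]]
ft_force: [-0.4, -0.2, -1.0]
grip_width: 0.005
t 5.02 offset [ 1.007 -1.751 -0.002] roll 0.273 grip 0.005 pos [ 0.5404 -0.2111  0.2377] yaw 25.34 F [-0.4 -0.2 -1. ]
```

```bash
python3 -m inch '{"jaw":[0,0,0,0,0,0,0,0,0,0,0],"offset":[[0.05,-0.08,0],[0.11,-0.19,0],[0.18,-0.31,0],[0.25,-0.43,0],[0.32,-0.55,0],[0.39,-0.67,0],[0.46,-0.79,0],[0.52,-0.9,0],[0.55,-0.96,0],[0.57,-1,0],[0.57,-1,0]],"roll":[0.03,0.06,0.09,0.12,0.15,0.18,0.21,0.24,0.265,0.273,0.273]}'; python3 go.py 0.5805 0.2922 0.236 -23.8
```

```text
time_s: 5.93
position: [0.5616, 0.0779, 0.2353]
tool_rot: [[0.916, -0.402, 0.005], [-0.402, -0.916, -0.004], [0.006, 0.002, -1.0]]
ft_force: [-0.7, 0.6, -0.9]
grip_width: 0.0049
t 5.93 offset [-0.275 -0.815 -0.006] roll 0.001 grip 0.0049 pos [0.5616 0.0779 0.2353] yaw -23.69 F [-0.7  0.6 -0.9]
```

```bash
python3 -m inch '{"jaw":[0,0,0,0,0,0,0,0,0,0,0],"offset":[[-0.03,-0.08,0],[-0.07,-0.2,0],[-0.11,-0.33,0],[-0.15,-0.46,0],[-0.19,-0.58,0],[-0.23,-0.69,0],[-0.26,-0.77,0],[-0.275,-0.815,0],[-0.275,-0.815,0],[-0.275,-0.815,0],[-0.275,-0.815,0]],"roll":[0,0,0,0,0,0,0,0,0,0,0]}'; python3 go.py 0.5805 0.2922 0.16 -23.8
```

```text
time_s: 6.85
position: [0.5808, 0.2905, 0.2343]
tool_rot: [[0.915, -0.403, 0.004], [-0.403, -0.915, -0.005], [0.006, 0.003, -1.0]]
ft_force: [-0.8, 0.3, -1.0]
grip_width: 0.0051
t 6.85 offset [-0.005 -0.007  0.297] roll 0.0 grip 0.0051 pos [0.5808 0.2905 0.2343] yaw -23.76 F [-0.8  0.3 -1. ]
```

```bash
python3 -m inch '{"jaw":[0,0,0,0,0,0,0,0],"offset":[[-0.005,0,0.05],[-0.005,0,0.12],[-0.005,0,0.19],[-0.005,0,0.25],[-0.005,0,0.28],[-0.005,0.0,0.297],[-0.005,0.0,0.297],[-0.005,0,0.297]],"roll":[0,0,0,0,0,0,0,0]}'; python3 - <<'E'
from h import *
from go import go
go(.5805,.2922,.11,-23.8)
from fit import pk
o=[]
for n,c in(("top",(95,105)),("side",(215,55))):
    g=get_image(n);b=cv2.resize(np.ascontiguousarray(g["img"][:,:,::-1]),None,fx=4,fy=4,interpolation=cv2.INTER_CUBIC)
    for k in(11,36,61):
        q=((proj(g,[*pk(18,k),.04])[0]+.5)*4-.5).round().astype(int);cv2.circle(b,tuple(map(int,q)),2,(0,0,255),-1)
    o.append(b[c[1]*4:c[1]*4+500,c[0]*4:c[0]*4+400])
cv2.imwrite("pics/p1.png",np.hstack(o))
E
```

```text
time_s: 7.52
position: [0.5803, 0.2903, 0.1609]
tool_rot: [[0.915, -0.403, 0.005], [-0.403, -0.915, -0.005], [0.007, 0.002, -1.0]]
ft_force: [-0.5, 0.4, -0.3]
grip_width: 0.0046
t 7.52 offset [-0.004 -0.008  0.204] roll 0.0 grip 0.0046 pos [0.5803 0.2903 0.1609] yaw -23.79 F [-0.5  0.4 -0.3]
yaw -23.780927134711664 t [0.5495 0.2665] res mm [[-0.6, 1.4], [-0.9, -0.7], [0.8, 0.6], [0.7, -1.3]]
yaw 25.421433205293642 t [ 0.4652 -0.2441] res mm [[-0.5, 0.6], [-0.7, -0.8], [0.6, -1.2], [0.7, 1.3]]
```

View pics/p1.png

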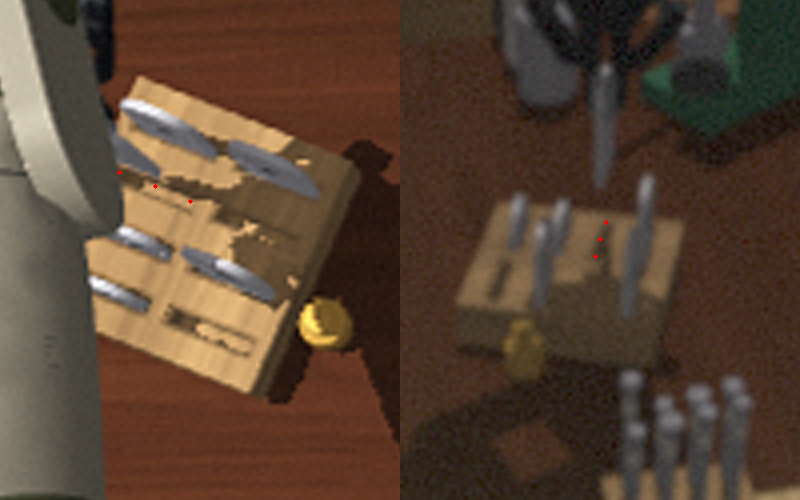

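```bash
python3 - <<'E'
from fit import *
s=observe()
for z in(.108,.114,.12):
    p=cast(g,((158+.5)/4-.5+95,(173+.5)/4-.5+105),z)[0]; print(z,((s["tool_rot"].T@(p-s["position"]))*1000).round(1))
print(((s["tool_rot"].T@(np.r_[pk(18,36),.16]-s["position"]))*1000).round(1))
E
```

```text
yaw -23.780927134711664 t [0.5495 0.2665] res mm [[-0.6, 1.4], [-0.9, -0.7], [0.8, 0.6], [0.7, -1.3]]
yaw 25.421433205293642 t [ 0.4652 -0.2441] res mm [[-0.5, 0.6], [-0.7, -0.8], [0.6, -1.2], [0.7, 1.3]]
0.108 [-0.6 21.8 53.2]
0.114 [-1.3 24.1 47.2]
0.12 [-2.  26.3 41.2]
[-0.6 -1.6  1.1]
```

```bash
python3 -m inch '{"jaw":[0,0,0,0,0,0,0,0,0,0,0,0,0],"offset":[[-0.003,0.006,0.04],[-0.003,0.006,0.09],[-0.003,0.006,0.14],[-0.003,0.006,0.18],[-0.003,0.006,0.21],[-0.003,0.006,0.24],[-0.003,0.006,0.26],[-0.003,0.006,0.28],[-0.003,0.006,0.3],[-0.003,0.006,0.32],[-0.003,0.006,0.34],[-0.003,0.006,0.35],[-0.003,0.006,0.35]],"roll":[0,0,0,0,0,0,0,0,0,0,0,0,0]}'; python3 go.py 0.5805 0.2922 0.0654 -23.8
```

```text
time_s: 8.7
position: [0.5794, 0.289, 0.073]
tool_rot: [[0.915, -0.403, 0.005], [-0.403, -0.915, -0.005], [0.006, 0.002, -1.0]]
ft_force: [0.1, -0.5, -1.0]
grip_width: 0.0049
t 8.7 offset [-0.001 -0.014  0.03 ] roll 0.0 grip 0.0049 pos [0.5794 0.289  0.073 ] yaw -23.77 F [ 0.1 -0.5 -1. ]
```

```bash
python3 -m inch '{"jaw":[0,0,0,0,0,0],"offset":[[0,0,0.01],[0,0,0.018],[0,0,0.025],[0,0,0.03],[0,0,0.034],[0,0,0.034]],"roll":[0,0,0,0,0,0]}'; python3 go.py 0.5805 0.2922 0.0654 -23.8
```

```text
time_s: 9.2
position: [0.5795, 0.289, 0.0654]
tool_rot: [[0.915, -0.403, 0.006], [-0.403, -0.915, -0.005], [0.007, 0.002, -1.0]]
ft_force: [-1.2, -1.2, 4.8]
grip_width: 0.0053
t 9.2 offset [-0.002 -0.013 -0.   ] roll 0.0 grip 0.0053 pos [0.5795 0.289  0.0654] yaw -23.77 F [-1.2 -1.2  4.8]
```

```bash
python3 -m inch '{"jaw":[0.1,0.2,0.28,0.28,0.28,0.28,0.28,0.28,0.28,0.28,0.28,0.28,0.28,0.28,0.28],"offset":[[0,0,0],[0,0,0],[0,0,0],[0,0,0],[0,0,-0.03],[0,0,-0.08],[0,0,-0.14],[0,0,-0.22],[0,0,-0.32],[0,0,-0.44],[0,0,-0.54],[0,0,-0.62],[0,0,-0.66],[0,0,-0.68],[0,0,-0.68]],"roll":[0,0,0,0,0,0,0,0,0,0,0,0,0,0,0]}'; python3 go.py 0.4291 -0.2613 0.236 25.4
```

```text
time_s: 10.45
position: [0.5786, 0.2898, 0.2359]
tool_rot: [[0.915, -0.403, 0.007], [-0.403, -0.915, -0.004], [0.008, 0.001, -1.0]]
ft_force: [0.4, 0.8, -0.0]
grip_width: 0.0237
t 10.45 offset [0.341 2.259 0.005] roll -0.273 grip 0.0237 pos [0.5786 0.2898 0.2359] yaw -23.77 F [ 0.4  0.8 -0. ]
```

```bash
python3 -m inch '{"jaw":[0.28,0.28,0.28,0.28,0.28,0.28,0.28,0.28,0.28,0.28],"offset":[[0.01,0.1,0],[0.03,0.22,0],[0.05,0.36,0],[0.07,0.5,0],[0.09,0.64,0],[0.11,0.78,0],[0.13,0.9,0],[0.15,1,0],[0.15,1,0],[0.15,1,0]],"roll":[-0.03,-0.06,-0.09,-0.12,-0.15,-0.18,-0.21,-0.24,-0.27,-0.273]}'; python3 go.py 0.4291 -0.2613 0.236 25.4
```

```text
time_s: 11.28
position: [0.5115, 0.0448, 0.2352]
tool_rot: [[0.903, 0.429, 0.004], [0.43, -0.903, -0.004], [0.002, 0.005, -1.0]]
ft_force: [0.7, 0.1, 0.1]
grip_width: 0.0236
t 11.28 offset [-0.824  0.964  0.   ] roll 0.0 grip 0.0236 pos [0.5115 0.0448 0.2352] yaw 25.44 F [0.7 0.1 0.1]
```

```bash
python3 -m inch '{"jaw":[0.28,0.28,0.28,0.28,0.28,0.28,0.28,0.28,0.28,0.28,0.28,0.28,0.28,0.28],"offset":[[-0.08,0.09,0],[-0.17,0.2,0],[-0.27,0.31,0],[-0.37,0.43,0],[-0.47,0.55,0],[-0.57,0.67,0],[-0.67,0.79,0],[-0.76,0.89,0],[-0.81,0.95,0],[-0.824,0.964,0.08],[-0.824,0.964,0.2],[-0.824,0.964,0.32],[-0.824,0.964,0.38],[-0.824,0.964,0.38]],"roll":[0,0,0,0,0,0,0,0,0,0,0,0,0,0]}'; python3 go.py 0.4291 -0.2613 0.062 25.4
```

```text
time_s: 12.45
position: [0.4282, -0.2598, 0.1372]
tool_rot: [[0.904, 0.428, -0.002], [0.428, -0.904, 0.002], [-0.001, -0.003, -1.0]]
ft_force: [0.4, 0.5, -0.0]
grip_width: 0.0239
t 12.45 offset [0.001 0.008 0.301] roll -0.0 grip 0.0239 pos [ 0.4282 -0.2598  0.1372] yaw 25.34 F [ 0.4  0.5 -0. ]
```

```bash
python3 -m inch '{"jaw":[0.28,0.28,0.28,0.28,0.28,0.28,0.28,0.28,0.2,0.1,0,0,0,0,0],"offset":[[0,0.002,0.05],[0,0.002,0.11],[0,0.002,0.17],[0,0.002,0.23],[0,0.002,0.27],[0,0.002,0.29],[0,0.002,0.301],[0,0.002,0.301],[0,0.002,0.301],[0,0.002,0.301],[0,0.002,0.301],[0,0.002,0.301],[0,0.002,0.301],[0,0.002,0.301],[0,0.002,0.301]],"roll":[0,0,0,0,0,0,0,0,0,0,0,0,0,0,0]}' 60; python3 go.py 0.4291 -0.2613 0.061 25.4
```

```text
time_s: 13.7
position: [0.4285, -0.2604, 0.0627]
tool_rot: [[0.904, 0.428, -0.001], [0.428, -0.904, 0.001], [-0.0, -0.001, -1.0]]
ft_force: [-0.9, 0.5, 5.6]
grip_width: 0.0051
t 13.7 offset [0.001 0.004 0.007] roll -0.0 grip 0.0051 pos [ 0.4285 -0.2604  0.0627] yaw 25.33 F [-0.9  0.5  5.6]
```

```bash
python3 -m inch '{"jaw":[0,0,0,0,0,0,0,0,0,0,0,0],"offset":[[0,0,-0.03],[0,0,-0.07],[0,0,-0.12],[0,0,-0.18],[0,0,-0.25],[0,0,-0.33],[0,0,-0.42],[0,0,-0.5],[0,0,-0.58],[0,0,-0.66],[0,0,-0.7],[0,0,-0.7]],"roll":[0,0,0,0,0,0,0,0,0,0,0,0]}'; python3 go.py 0.5514 0.2263 0.236 -23.8
```

```text
time_s: 14.7
position: [0.4292, -0.261, 0.2402]
tool_rot: [[0.904, 0.428, 0.002], [0.428, -0.904, -0.002], [0.001, 0.003, -1.0]]
ft_force: [0.6, 0.1, -0.0]
grip_width: 0.0055
t 14.7 offset [ 1.276 -1.553  0.014] roll 0.273 grip 0.0055 pos [ 0.4292 -0.261   0.2402] yaw 25.33 F [ 0.6  0.1 -0. ]
```

```bash
python3 -m inch '{"jaw":[0,0,0,0,0,0,0,0,0,0,0,0],"offset":[[0.06,-0.07,0],[0.13,-0.16,0],[0.21,-0.26,0],[0.3,-0.37,0],[0.39,-0.48,0],[0.48,-0.59,0],[0.57,-0.7,0],[0.66,-0.81,0],[0.74,-0.91,0],[0.8,-0.98,0],[0.82,-1,0],[0.82,-1,0]],"roll":[0.03,0.06,0.09,0.12,0.15,0.18,0.21,0.24,0.265,0.273,0.273,0.273]}'; python3 go.py 0.5514 0.2263 0.236 -23.8
```

```text
time_s: 15.7
position: [0.5073, 0.0539, 0.239]
tool_rot: [[0.916, -0.401, 0.001], [-0.401, -0.916, -0.002], [0.002, 0.001, -1.0]]
ft_force: [-0.1, 0.2, -0.7]
grip_width: 0.0053
t 15.7 offset [-0.115 -0.702  0.011] roll 0.001 grip 0.0053 pos [0.5073 0.0539 0.239 ] yaw -23.62 F [-0.1  0.2 -0.7]
```

```bash
python3 -m inch '{"jaw":[0,0,0,0,0,0,0,0,0,0,0,0,0,0],"offset":[[-0.01,-0.08,0],[-0.03,-0.19,0],[-0.05,-0.31,0],[-0.07,-0.43,0],[-0.09,-0.54,0],[-0.105,-0.63,0],[-0.115,-0.69,0],[-0.115,-0.706,0],[-0.115,-0.706,0.05],[-0.115,-0.706,0.13],[-0.115,-0.706,0.22],[-0.115,-0.706,0.29],[-0.115,-0.706,0.32],[-0.115,-0.706,0.32]],"roll":[0,0,0,0,0,0,0,0,0,0,0,0,0,0]}'; python3 go.py 0.5514 0.2263 0.0627 -23.8
```

```text
time_s: 16.87
position: [0.5513, 0.2253, 0.1571]
tool_rot: [[0.916, -0.402, -0.002], [-0.402, -0.916, -0.003], [-0.001, 0.004, -1.0]]
ft_force: [-0.6, -0.6, -0.4]
grip_width: 0.0052
t 16.87 offset [-0.001 -0.005  0.378] roll 0.001 grip 0.0052 pos [0.5513 0.2253 0.1571] yaw -23.69 F [-0.6 -0.6 -0.4]
```

```bash
python3 -m inch '{"jaw":[0,0,0,0,0,0,0,0,0,0,0,0,0],"offset":[[-0.001,-0.007,0.04],[-0.001,-0.007,0.09],[-0.001,-0.007,0.14],[-0.001,-0.007,0.18],[-0.001,-0.007,0.21],[-0.001,-0.007,0.24],[-0.001,-0.007,0.26],[-0.001,-0.007,0.28],[-0.001,-0.007,0.3],[-0.001,-0.007,0.32],[-0.001,-0.007,0.34],[-0.001,-0.007,0.35],[-0.001,-0.007,0.35]],"roll":[0,0,0,0,0,0,0,0,0,0,0,0,0]}'; python3 go.py 0.5514 0.2263 0.0627 -23.8
```

```text
time_s: 17.95
position: [0.5513, 0.2267, 0.069]
tool_rot: [[0.916, -0.402, -0.003], [-0.402, -0.916, -0.003], [-0.002, 0.004, -1.0]]
ft_force: [-0.3, 1.0, -0.9]
grip_width: 0.0053
t 17.95 offset [0.001 0.001 0.025] roll 0.001 grip 0.0053 pos [0.5513 0.2267 0.069 ] yaw -23.69 F [-0.3  1.  -0.9]
```

```bash
python3 -m inch '{"jaw":[0,0,0,0,0,0],"offset":[[0,0,0.008],[0,0,0.015],[0,0,0.021],[0,0,0.025],[0,0,0.029],[0,0,0.029]],"roll":[0,0,0,0,0,0]}'; python3 go.py 0.5514 0.2263 0.0627 -23.8
```

```text
time_s: 18.45
position: [0.5514, 0.2267, 0.0627]
tool_rot: [[0.916, -0.402, -0.003], [-0.402, -0.916, -0.003], [-0.001, 0.004, -1.0]]
ft_force: [-2.2, -1.1, 6.3]
grip_width: 0.0052
t 18.45 offset [0.001 0.001 0.   ] roll 0.001 grip 0.0052 pos [0.5514 0.2267 0.0627] yaw -23.68 F [-2.2 -1.1  6.3]
```

The second plate is on the floor (+6 N at the expected height), so I'll release it, rise and fetch the third.

```bash
python3 -m inch '{"jaw":[0.1,0.2,0.28,0.28,0.28,0.28,0.28,0.28,0.28,0.28,0.28,0.28,0.28,0.28,0.28],"offset":[[0,0,0],[0,0,0],[0,0,0],[0,0,0],[0,0,-0.03],[0,0,-0.08],[0,0,-0.14],[0,0,-0.22],[0,0,-0.32],[0,0,-0.44],[0,0,-0.54],[0,0,-0.62],[0,0,-0.66],[0,0,-0.69],[0,0,-0.69]],"roll":[0,0,0,0,0,0,0,0,0,0,0,0,0,0,0]}'; python3 go.py 0.3929 -0.2785 0.236 25.4
```

```text
time_s: 19.7
position: [0.5521, 0.2273, 0.2362]
tool_rot: [[0.916, -0.402, -0.001], [-0.402, -0.916, -0.003], [0.0, 0.003, -1.0]]
ft_force: [-0.2, 0.4, 0.2]
grip_width: 0.0239
t 19.7 offset [0.229 2.108 0.007] roll -0.273 grip 0.0239 pos [0.5521 0.2273 0.2362] yaw -23.68 F [-0.2  0.4  0.2]
```

```bash
python3 -m inch '{"jaw":[0.28,0.28,0.28,0.28,0.28,0.28,0.28,0.28,0.28,0.28],"offset":[[0.01,0.1,0],[0.02,0.22,0],[0.04,0.36,0],[0.05,0.5,0],[0.07,0.64,0],[0.09,0.78,0],[0.1,0.9,0],[0.11,1,0],[0.11,1,0],[0.11,1,0]],"roll":[-0.03,-0.06,-0.09,-0.12,-0.15,-0.18,-0.21,-0.24,-0.27,-0.273]}'; python3 go.py 0.3929 -0.2785 0.236 25.4
```

```text
time_s: 20.53
position: [0.4762, -0.0137, 0.2358]
tool_rot: [[0.902, 0.431, -0.003], [0.431, -0.902, -0.002], [-0.004, 0.001, -1.0]]
ft_force: [0.1, 0.3, -0.4]
grip_width: 0.0236
t 20.53 offset [-0.757  0.812  0.003] roll 0.001 grip 0.0236 pos [ 0.4762 -0.0137  0.2358] yaw 25.52 F [ 0.1  0.3 -0.4]
```

```bash
python3 -m inch '{"jaw":[0.28,0.28,0.28,0.28,0.28,0.28,0.28,0.28,0.28,0.28,0.28,0.28,0.28],"offset":[[-0.08,0.09,0],[-0.18,0.2,0],[-0.29,0.31,0],[-0.4,0.43,0],[-0.51,0.55,0],[-0.61,0.66,0],[-0.7,0.75,0],[-0.75,0.805,0],[-0.757,0.812,0.08],[-0.757,0.812,0.2],[-0.757,0.812,0.32],[-0.757,0.812,0.38],[-0.757,0.812,0.38]],"roll":[0,0,0,0,0,0,0,0,0,0,0,0,0]}'; python3 go.py 0.3929 -0.2785 0.062 25.4
```

```text
time_s: 21.62
position: [0.3915, -0.2767, 0.138]
tool_rot: [[0.903, 0.429, -0.009], [0.429, -0.903, 0.004], [-0.006, -0.007, -1.0]]
ft_force: [-0.6, -0.1, 0.3]
grip_width: 0.024
t 21.62 offset [0.004 0.011 0.304] roll 0.0 grip 0.024 pos [ 0.3915 -0.2767  0.138 ] yaw 25.42 F [-0.6 -0.1  0.3]
```

```bash
python3 -m inch '{"jaw":[0.28,0.28,0.28,0.28,0.28,0.28,0.28,0.28,0.2,0.1,0,0,0,0,0],"offset":[[0.002,0.004,0.05],[0.002,0.004,0.11],[0.002,0.004,0.17],[0.002,0.004,0.23],[0.002,0.004,0.27],[0.002,0.004,0.29],[0.002,0.004,0.304],[0.002,0.004,0.304],[0.002,0.004,0.304],[0.002,0.004,0.304],[0.002,0.004,0.304],[0.002,0.004,0.304],[0.002,0.004,0.304],[0.002,0.004,0.304],[0.002,0.004,0.304]],"roll":[0,0,0,0,0,0,0,0,0,0,0,0,0,0,0]}' 60; python3 go.py 0.3929 -0.2785 0.061 25.4
```

```text
time_s: 22.87
position: [0.3922, -0.2773, 0.0626]
tool_rot: [[0.903, 0.429, -0.007], [0.429, -0.903, 0.003], [-0.005, -0.006, -1.0]]
ft_force: [1.4, 1.4, 6.5]
grip_width: 0.005
t 22.87 offset [0.001 0.006 0.006] roll 0.0 grip 0.005 pos [ 0.3922 -0.2773  0.0626] yaw 25.4 F [1.4 1.4 6.5]
```

```bash
python3 -m inch '{"jaw":[0,0,0,0,0,0,0,0,0,0,0,0],"offset":[[0,0,-0.03],[0,0,-0.07],[0,0,-0.12],[0,0,-0.18],[0,0,-0.25],[0,0,-0.33],[0,0,-0.42],[0,0,-0.5],[0,0,-0.58],[0,0,-0.66],[0,0,-0.7],[0,0,-0.7]],"roll":[0,0,0,0,0,0,0,0,0,0,0,0]}'; python3 go.py 0.4855 0.2554 0.238 -23.8
```

```text
time_s: 23.87
position: [0.3937, -0.2784, 0.2401]
tool_rot: [[0.903, 0.429, -0.005], [0.429, -0.903, -0.0], [-0.004, -0.002, -1.0]]
ft_force: [-0.1, 0.4, -0.4]
grip_width: 0.0048
t 23.87 offset [ 1.248 -1.771  0.006] roll 0.273 grip 0.0048 pos [ 0.3937 -0.2784  0.2401] yaw 25.4 F [-0.1  0.4 -0.4]
```

```bash
python3 -m inch '{"jaw":[0,0,0,0,0,0,0,0,0,0,0,0],"offset":[[0.05,-0.07,0],[0.11,-0.16,0],[0.18,-0.26,0],[0.26,-0.37,0],[0.34,-0.48,0],[0.42,-0.59,0],[0.5,-0.7,0],[0.58,-0.81,0],[0.65,-0.91,0],[0.69,-0.98,0],[0.7,-1,0],[0.7,-1,0]],"roll":[0.03,0.06,0.09,0.12,0.15,0.18,0.21,0.24,0.265,0.273,0.273,0.273]}'; python3 go.py 0.4855 0.2554 0.236 -23.8
```

```text
time_s: 24.87
position: [0.444, 0.0235, 0.2392]
tool_rot: [[0.917, -0.4, -0.006], [-0.4, -0.917, -0.0], [-0.005, 0.003, -1.0]]
ft_force: [0.3, 0.3, -0.8]
grip_width: 0.0053
t 24.87 offset [-0.218 -0.917  0.011] roll 0.001 grip 0.0053 pos [0.444  0.0235 0.2392] yaw -23.55 F [ 0.3  0.3 -0.8]
```

```bash
python3 -m inch '{"jaw":[0,0,0,0,0,0,0,0,0,0,0,0,0,0,0],"offset":[[-0.02,-0.09,0],[-0.05,-0.21,0],[-0.08,-0.34,0],[-0.11,-0.47,0],[-0.14,-0.6,0],[-0.17,-0.73,0],[-0.2,-0.84,0],[-0.215,-0.91,0],[-0.218,-0.923,0],[-0.218,-0.923,0.05],[-0.218,-0.923,0.13],[-0.218,-0.923,0.22],[-0.218,-0.923,0.29],[-0.218,-0.923,0.32],[-0.218,-0.923,0.32]],"roll":[0.001,0.001,0.001,0.001,0.001,0.001,0.001,0.001,0.001,0.001,0.001,0.001,0.001,0.001,0.001]}'; python3 go.py 0.4855 0.2554 0.0626 -23.8
```

```text
time_s: 26.12
position: [0.4855, 0.2551, 0.1573]
tool_rot: [[0.915, -0.404, -0.009], [-0.404, -0.915, -0.002], [-0.008, 0.005, -1.0]]
ft_force: [0.7, 0.5, 0.3]
grip_width: 0.0053
t 26.12 offset [ 0.003 -0.003  0.379] roll -0.0 grip 0.0053 pos [0.4855 0.2551 0.1573] yaw -23.8 F [0.7 0.5 0.3]
```

```bash
python3 -m inch '{"jaw":[0,0,0,0,0,0,0,0,0,0,0,0,0],"offset":[[0.003,-0.007,0.04],[0.003,-0.007,0.09],[0.003,-0.007,0.14],[0.003,-0.007,0.18],[0.003,-0.007,0.21],[0.003,-0.007,0.24],[0.003,-0.007,0.26],[0.003,-0.007,0.28],[0.003,-0.007,0.3],[0.003,-0.007,0.32],[0.003,-0.007,0.34],[0.003,-0.007,0.35],[0.003,-0.007,0.35]],"roll":[0,0,0,0,0,0,0,0,0,0,0,0,0]}'; python3 go.py 0.4855 0.2554 0.0626 -23.8
```

```text
time_s: 27.2
position: [0.4858, 0.2562, 0.0692]
tool_rot: [[0.915, -0.403, -0.01], [-0.404, -0.915, -0.002], [-0.009, 0.006, -1.0]]
ft_force: [-0.7, 0.3, -0.5]
grip_width: 0.0055
t 27.2 offset [0.    0.003 0.026] roll -0.0 grip 0.0055 pos [0.4858 0.2562 0.0692] yaw -23.8 F [-0.7  0.3 -0.5]
```

```bash
python3 -m inch '{"jaw":[0,0,0,0,0,0],"offset":[[0,0,0.008],[0,0,0.015],[0,0,0.021],[0,0,0.025],[0,0,0.03],[0,0,0.03]],"roll":[0,0,0,0,0,0]}'; python3 go.py 0.4855 0.2554 0.0626 -23.8
```

```text
time_s: 27.7
position: [0.4859, 0.2562, 0.0628]
tool_rot: [[0.915, -0.403, -0.009], [-0.403, -0.915, -0.002], [-0.008, 0.006, -1.0]]
ft_force: [-2.1, -0.7, 9.3]
grip_width: 0.0051
t 27.7 offset [-0.     0.003  0.001] roll 0.0 grip 0.0051 pos [0.4859 0.2562 0.0628] yaw -23.8 F [-2.1 -0.7  9.3]
```

```bash
python3 -m inch '{"jaw":[0.1,0.2,0.28,0.28,0.28,0.28,0.28,0.28,0.28,0.28,0.28,0.28,0.28,0.28,0.28,0.28,0.28,0.28,0.28,0.28],"offset":[[0,0,0],[0,0,0],[0,0,0],[0,0,0],[0,0,-0.03],[0,0,-0.08],[0,0,-0.14],[0,0,-0.22],[0,0,-0.32],[0,0,-0.44],[0,0,-0.56],[0,0,-0.68],[0,0,-0.75],[0,0.08,-0.75],[0,0.2,-0.75],[0,0.34,-0.75],[0,0.48,-0.75],[0,0.6,-0.75],[0,0.66,-0.75],[0,0.68,-0.75]],"roll":[0,0,0,0,0,0,0,0,0,0,0,0,0,0,0,0,0,0,0,0]}'; python3 - <<'E'
from h import *
o=[]
for n,c in(("top",(95,115)),("side",(215,75))):
    g=get_image(n);b=cv2.resize(np.ascontiguousarray(g["img"][:,:,::-1]),None,fx=4,fy=4,interpolation=cv2.INTER_CUBIC)
    o.append(b[c[1]*4:c[1]*4+400,c[0]*4:c[0]*4+400])
    cv2.imwrite(f"pics/raw_{n}_end.png",g["img"][:,:,::-1])
cv2.imwrite("pics/end.png",np.hstack(o))
E
```

```text
time_s: 29.37
position: [0.4182, 0.0994, 0.2519]
tool_rot: [[0.914, -0.405, -0.009], [-0.406, -0.914, -0.002], [-0.007, 0.006, -1.0]]
ft_force: [0.2, 0.2, -0.1]
grip_width: 0.0242
```

View pics/end.png

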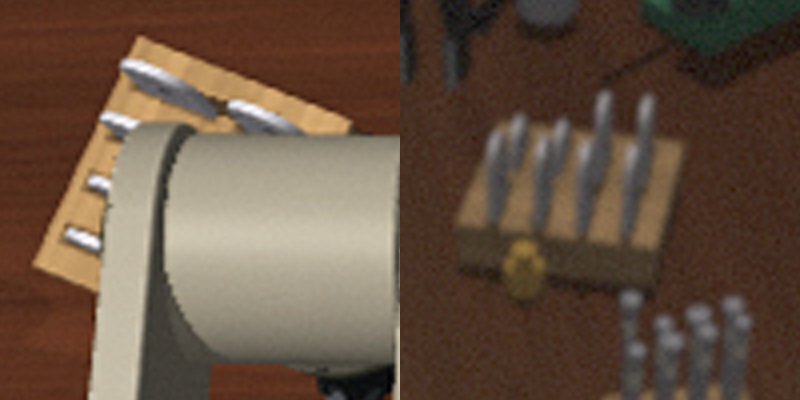

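The side view shows all eight pockets filled and the plates upright. Before handing in, I'll check the scraper, slicker and bystanders against the first images.

```bash
python3 - <<'E'
from h import *
a=cv2.imread("pics/raw_side0.png");b=cv2.imread("pics/raw_side_end.png")
# holder contents (scraper, slicker), jar, spool, filed plates, weight in side view
for n,(x0,y0,x1,y1) in dict(scraper=(262,226,278,258),slicker=(272,220,298,252),jar=(246,210,264,234),spool=(263,268,285,296),weight=(239,133,252,151),filed_short=(240,100,262,130),filed_tall=(270,96,282,130)).items():
    best=cv2.matchTemplate(cv2.GaussianBlur(b,(3,3),0)[y0-6:y1+6,x0-6:x1+6],cv2.GaussianBlur(a,(3,3),0)[y0:y1,x0:x1],cv2.TM_CCOEFF_NORMED)
    _,v,_,l=cv2.minMaxLoc(best); print(n,round(v,3),(l[0]-6,l[1]-6))
print(observe()["ft_force"].round(1),observe()["time_s"])
E
```

```text
scraper 0.974 (0, 0)
slicker 0.801 (0, 0)
jar 0.995 (0, 0)
spool 0.998 (0, 0)
weight 0.995 (0, 0)
filed_short 0.944 (0, 0)
filed_tall 0.998 (0, 0)
[-0.1  0.9 -0.6] 29.4667
```

```bash
python3 -c "
from rig import *
close_job()"
```

```text
the job is handed in; nothing more can be done
```

All three spares are in the rack's empty pockets (2, 6 and 4), and I handed the job in at about 29.5 s of the 72 s allowed. I took them from holder slots +80, -40 and -80 mm, and lowered each to the floor in the grip before releasing it.

**Seating:** each plate met the pocket floor (5–9 N upward) at the TCP height it was picked from, within 0.2 mm. The holder and pocket floors are equally high, so all three should be fully down.

**Final pictures:** the side view shows all eight pockets filled and every plate upright. The arm hid part of the rack in the top view, so I did not re-measure the placed positions from above.

**Other objects:** the scraper, slicker, jar, spool, weight and the filed templates I checked all matched their first side image with no pixel shift. The slicker's match score was lower (0.80), most likely because the spare next to it is gone. The gripper was clear of everything at the end.

**Disagreement:** the side camera sat about 3 mm off the top-view fit. The gripper showed the same offset, so I used the top view.

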